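# Fill up the service bottle crate

### The arm

A 7-joint arm with a two-finger parallel gripper is mounted at the origin on the work surface. World frame = base frame: x ahead of the robot, y to its left, z up, the work surface at z = 0. Lengths are in m, angles in rad, forces in N, time in s.
With the tool pointing down it reaches from about 0.4 to 0.85 m from the base axis. Payload 4.5 kg.
Tool frame: the origin (TCP) lies between the finger pads; the fingertips stand 11 mm ahead of it and the grasp point (between the pads) lies 8 mm behind it (r.nose_length is the distance from the TCP to the fingertips, in m); z points along the fingers, y is the line along which they close (so a half turn about z gives the same grasp; the last joint's range is limited). The gripper opens to 88 mm and grips with 3 to 60 N. Pads are 18 mm wide; open, the fingers measure 123 mm over their backs; the gripper's body (75 mm by 187 mm) begins 45 mm behind the grasp point.
Start: joints at [1.342, 0.689, -0.195, 1.565, 0.157, 0.902, -0.215], TCP at [0.162, -0.604, 0.25] pointing down, gripper open.
Joint ranges: [-3.01, 3.01], [-0.46, 2.08], [-1.47, 1.51], [0.13, 2.56], [-1, 4.14], [0.04, 2.09], [-2.66, 2.66]. Speed limits (rad/s): [2.57, 2.57, 3.14, 3.14, 3.14, 3.14, 3.14].

### API

Orientations are given as a unit quaternion [x, y, z, w].
In Python, from plant import get_state, snapshot, camera_model, r gives the robot as it stands.
- The arm moves only by the shell command python3 -m inch 'ROWS' [FORCE]. ROWS is text: rows parted by semicolons, each of 7 numbers parted by spaces: the opening, from -1 (shut) to 1 (fully open), then the shift along the tool's x, y, z in m, then the turn, a rotation vector about the tool's x, y, z in rad. A call has 1 to 20 rows; each row shifts and turns the commanded pose from where the row before left it, along the tool's axes as they then stand; what a row does not reach is not made up. A row lasts 1/12 s, in which the tool goes at most 41.7 mm and 7.16 degrees, less where a joint would pass 70% of its speed; a pose out of reach is approached as far as the arm can. A call is refused whole if a number of a shift passes 0.0417 or a number of a turn 0.125, either way. A call with a gripper value outside its range is refused whole. The fingers move at their own pace and stop on an object; FORCE is the grip in N (left out, the last holds). Time passes only in rows, so rows that do not move let the fingers close. It gives the time, the measured TCP pose, the force, the opening and the grip force at its end, in the units of the state.
- get_state(): the state, without advancing time (a new reading comes with each control period).
- snapshot(name): name is "side" or "top" or "wrist"; returns (picture, depth): 480x640x3 uint8, red, green, blue; 480x640 float32, m along the optical axis (not along the pixel's ray), 0 where there is no reading.
- camera_model(name): a dict with "intrinsics" (3x3 intrinsics, pixels), "view" (4x4, takes a point from world to camera coordinates). Camera axes: x right, y down, z forward; pixel columns grow to the right and rows downward; lengths in m; the calibration is good to about 2 mm. The wrist camera is an equidistant fisheye: a pixel r from the principal point sees the ray r / f radians off the axis. A picture is of the moment at which its call begins: read the wrist's pose just before it. camera_model takes no time and is no camera call; for the wrist camera it gives the pose at the moment of the call.
- r.finish_job(): hands the job in; it is judged then, once.
The state is a dict: "clock": time; "q": joint angles; "qd": joint speeds; "joint_torque": joint torques, N m; "tool_pos": TCP position; "eef_rot": TCP orientation; "contact_force": force on the tool from outside, world axes, zero at the start; "moment": the same for the moment, N m; "opening": opening from 0.0 (shut) to 1.0 (fully open); "finger_force": force on a finger pad.
Only numpy, scipy, OpenCV 4.12 (cv2) and the standard library are available. Lean on these libraries where they do the work, as an engineer would, in place of code of your own. Each camera call takes 0.05 s, during which the arm holds its last target. There are 200 camera calls.

### The job

Pack up the service fluids: three containers (a plastic bottle, a spray can and a cone-topped tin) still stand on the bench beside the plywood crate; stand each of them in an empty cell, one to a cell, so that all six end up upright on the crate's floor. Keep them upright on the way, set them down gently rather than dropping them in, and leave the tools and the tape on the bench alone.

Things in the scene. Friction and masses are not known exactly. Their poses are not given: they have to be found in the camera images.
- bottle_1: white plastic bottle with a paper label: round body 58 mm in diameter and straight up to 80 mm, shoulder narrowing to 26 mm at 100 mm, ribbed black screw cap 32 mm in diameter from 108 to 140 mm (its top); 0.17 to 0.34 kg. Closed and rigid; the cap is firmly on and the whole can be carried by it. Origin: centre of its underside; z is its own axis, up. At the start it stands loose on the bench top beside the crate.
- spray_1: metal spray can: round body 50 mm in diameter (rims 51 mm) and straight up to 88 mm, dome narrowing to 36 mm at 100 mm, round grey plastic cap 36 mm in diameter from 100 to 142 mm (its top); 0.14 to 0.28 kg. Closed and rigid; the cap is firmly on and the whole can be carried by it. Origin: centre of its underside; z is its own axis, up. At the start it stands loose on the bench top beside the crate.
- tin_1: cone-topped steel tin: round body 58 mm in diameter (rims 60 mm) and straight up to 84 mm, cone narrowing to 26 mm at 100 mm, dark steel screw cap 30 mm in diameter from 106 to 138 mm (its top); 0.19 to 0.38 kg. Closed and rigid; the cap is firmly on and the whole can be carried by it. Origin: centre of its underside; z is its own axis, up. At the start it stands loose on the bench top beside the crate.
- bottle_2: white plastic bottle with a paper label: round body 58 mm in diameter and straight up to 80 mm, shoulder narrowing to 26 mm at 100 mm, ribbed black screw cap 32 mm in diameter from 108 to 140 mm (its top); 0.17 to 0.34 kg. Closed and rigid; the cap is firmly on and the whole can be carried by it. Origin: centre of its underside; z is its own axis, up. At the start it already stands in one of the crate's cells.
- spray_2: metal spray can: round body 50 mm in diameter (rims 51 mm) and straight up to 88 mm, dome narrowing to 36 mm at 100 mm, round grey plastic cap 36 mm in diameter from 100 to 142 mm (its top); 0.14 to 0.28 kg. Closed and rigid; the cap is firmly on and the whole can be carried by it. Origin: centre of its underside; z is its own axis, up. At the start it already stands in one of the crate's cells.
- tin_2: cone-topped steel tin: round body 58 mm in diameter (rims 60 mm) and straight up to 84 mm, cone narrowing to 26 mm at 100 mm, dark steel screw cap 30 mm in diameter from 106 to 138 mm (its top); 0.19 to 0.38 kg. Closed and rigid; the cap is firmly on and the whole can be carried by it. Origin: centre of its underside; z is its own axis, up. At the start it already stands in one of the crate's cells.
- crate: open-topped plywood bottle crate, fixed on the bench, 167 mm (x) by 244 mm (y), 2 by 3 cells, three of them empty (a thin black liner shows on their floors). Origin: centre of its underside; z up. Heights from the bench: cell floors 8 mm, dividers (5 mm thick) 68 mm, long side walls (9 mm) 70 mm, the end boards with hand slots at its +y and -y ends (9 mm) 100 mm
- cell0 (a point): centre of the floor of one crate cell, at x -38.5 mm, y -77 mm, z +8 mm in the crate's frame; the cell is 72 mm square inside, pitch 77 mm; empty or taken at the start
- cell1 (a point): centre of the floor of one crate cell, at x -38.5 mm, y +0 mm, z +8 mm in the crate's frame; the cell is 72 mm square inside, pitch 77 mm; empty or taken at the start
- cell2 (a point): centre of the floor of one crate cell, at x -38.5 mm, y +77 mm, z +8 mm in the crate's frame; the cell is 72 mm square inside, pitch 77 mm; empty or taken at the start
- cell3 (a point): centre of the floor of one crate cell, at x +38.5 mm, y -77 mm, z +8 mm in the crate's frame; the cell is 72 mm square inside, pitch 77 mm; empty or taken at the start
- cell4 (a point): centre of the floor of one crate cell, at x +38.5 mm, y +0 mm, z +8 mm in the crate's frame; the cell is 72 mm square inside, pitch 77 mm; empty or taken at the start
- cell5 (a point): centre of the floor of one crate cell, at x +38.5 mm, y +77 mm, z +8 mm in the crate's frame; the cell is 72 mm square inside, pitch 77 mm; empty or taken at the start
- knife: yellow utility knife lying flat on the bench, 165 by 30 by 18 mm, origin under about the middle, x along it; to be left alone
- cutters: side cutters with red handles lying on the bench, about 170 by 75 by 16 mm, origin under about the middle, x along them; to be left alone
- screwdriver: screwdriver lying on the bench, 200 mm long along its x, about 30 mm thick at most; to be left alone
- tape: black roll of tape lying flat, 68 mm outside diameter, 40 mm hole, 19 mm high, origin under its centre; to be left alone

How it is judged:
At the end, for the whole second after the job is handed in: Each of the six containers stands in a cell of the crate (within 20 mm of the cell's centre), its foot on the cell floor (within 6 mm), upright within 7 degrees and at rest; there is room for only one in a cell ((horizontal distance between bottle_1 and cell0 below 0.02 m or horizontal distance between bottle_1 and cell1 below 0.02 m or horizontal distance between bottle_1 and cell2 below 0.02 m or horizontal distance between bottle_1 and cell3 below 0.02 m or horizontal distance between bottle_1 and cell4 below 0.02 m or horizontal distance between bottle_1 and cell5 below 0.02 m) and z of bottle_1 in the frame of crate between 0.002 and 0.014 m and angle between each of bottle_1, spray_1, tin_1, bottle_2, spray_2, tin_2's own z axis and vertical below 0.12 rad and linear speed of each of bottle_1, spray_1, tin_1, bottle_2, spray_2, tin_2 below 0.02 m/s and (horizontal distance between spray_1 and cell0 below 0.02 m or horizontal distance between spray_1 and cell1 below 0.02 m or horizontal distance between spray_1 and cell2 below 0.02 m or horizontal distance between spray_1 and cell3 below 0.02 m or horizontal distance between spray_1 and cell4 below 0.02 m or horizontal distance between spray_1 and cell5 below 0.02 m) and z of spray_1 in the frame of crate between 0.002 and 0.014 m and (horizontal distance between tin_1 and cell0 below 0.02 m or horizontal distance between tin_1 and cell1 below 0.02 m or horizontal distance between tin_1 and cell2 below 0.02 m or horizontal distance between tin_1 and cell3 below 0.02 m or horizontal distance between tin_1 and cell4 below 0.02 m or horizontal distance between tin_1 and cell5 below 0.02 m) and z of tin_1 in the frame of crate between 0.002 and 0.014 m and (horizontal distance between bottle_2 and cell0 below 0.02 m or horizontal distance between bottle_2 and cell1 below 0.02 m or horizontal distance between bottle_2 and cell2 below 0.02 m or horizontal distance between bottle_2 and cell3 below 0.02 m or horizontal distance between bottle_2 and cell4 below 0.02 m or horizontal distance between bottle_2 and cell5 below 0.02 m) and z of bottle_2 in the frame of crate between 0.002 and 0.014 m and (horizontal distance between spray_2 and cell0 below 0.02 m or horizontal distance between spray_2 and cell1 below 0.02 m or horizontal distance between spray_2 and cell2 below 0.02 m or horizontal distance between spray_2 and cell3 below 0.02 m or horizontal distance between spray_2 and cell4 below 0.02 m or horizontal distance between spray_2 and cell5 below 0.02 m) and z of spray_2 in the frame of crate between 0.002 and 0.014 m and (horizontal distance between tin_2 and cell0 below 0.02 m or horizontal distance between tin_2 and cell1 below 0.02 m or horizontal distance between tin_2 and cell2 below 0.02 m or horizontal distance between tin_2 and cell3 below 0.02 m or horizontal distance between tin_2 and cell4 below 0.02 m or horizontal distance between tin_2 and cell5 below 0.02 m) and z of tin_2 in the frame of crate between 0.002 and 0.014 m); the robot touches nothing.
It fails at once if a container is tipped more than 35 degrees from upright (angle between any of bottle_1, spray_1, tin_1, bottle_2, spray_2, tin_2's own z axis and vertical above 0.61 rad).
It fails at once if a container is dropped into the crate (it moves faster than 0.6 m/s with its foot below the top of the dividers) ((horizontal distance between bottle_1 and crate below 0.13 m and z of bottle_1 in the frame of crate below 0.066 m and linear speed of bottle_1 above 0.6 m/s) or (horizontal distance between spray_1 and crate below 0.13 m and z of spray_1 in the frame of crate below 0.066 m and linear speed of spray_1 above 0.6 m/s) or (horizontal distance between tin_1 and crate below 0.13 m and z of tin_1 in the frame of crate below 0.066 m and linear speed of tin_1 above 0.6 m/s)).
It fails at once if the knife, cutters, screwdriver or tape is moved by more than 30 mm (distance of any of knife, cutters, screwdriver, tape from where it was at the start of the episode above 0.03 m).
It also fails if it takes over 64 s, if anything falls off the work surface, if the arm or the gripper's body presses on something with over 40 N, if the wrist force passes 120 N, or if a joint passes its speed limit or range.

## Working session

There is one attempt and no reset: what is moved stays moved. The work goes in short steps, Python scripts to look and compute and a shell command to move; the robot and the scene stay as the last step left them, time stands still between calls to the robot, and variables do not carry over. Pictures are saved under pics/ and viewed, at most 10 in all, crops included, and the job is handed in when it is done.

```bash
mkdir -p pics
cat > h.py <<'E'
import numpy as np, cv2
from plant import get_state, snapshot, camera_model, r
def world(name,u,v,d):
    c=camera_model(name);K=np.array(c["intrinsics"]);V=np.array(c["view"])
    p=np.array([(u-K[0,2])/K[0,0]*d,(v-K[1,2])/K[1,1]*d,d,1]);return (np.linalg.inv(V)@p)[:3]
def cloud(name,D):
    c=camera_model(name);K=np.array(c["intrinsics"]);V=np.array(c["view"])
    v,u=np.mgrid[0:480,0:640]
    p=np.stack([(u-K[0,2])/K[0,0]*D,(v-K[1,2])/K[1,1]*D,D,np.ones_like(D)],-1)
    return (p@np.linalg.inv(V).T)[...,:3]
E
python3 - <<'E'
from h import *
p,d=snapshot("top");cv2.imwrite("pics/top.png",p[...,::-1]);np.save("top.npy",d)
p2,d2=snapshot("side");cv2.imwrite("pics/side.png",p2[...,::-1]);np.save("side.npy",d2)
s=get_state();print(s["clock"],s["tool_pos"],s["eef_rot"],s["opening"])
from scipy.spatial.transform import Rotation as R
print(R.from_quat(s["eef_rot"]).as_matrix().round(3))
X=cloud("top",d);ok=(d>0)
# cap candidates: heights 0.13..0.16
m=((X[...,2]>.125)&(X[...,2]<.165)&ok).astype(np.uint8)
n,l,st,c=cv2.connectedComponentsWithStats(m)
for i in range(1,n):
    if st[i,4]>40: q=X[l==i];print(c[i].round(),st[i],np.median(q,0).round(4),((q.min(0)+q.max(0))/2).round(4),np.ptp(q,0).round(3))
E
```

```text
0.1 [ 0.16217059 -0.60304467  0.24899981] [ 9.91372419e-01  1.31072765e-01 -1.82547044e-04 -7.90384025e-04] 1.0005099951338703
[[ 0.966  0.26  -0.001]
 [ 0.26  -0.966  0.002]
 [-0.    -0.002 -1.   ]]
[287. 187.] [277 178  20  20 294] [0.6278 0.1571 0.138 ] [0.629  0.1575 0.134 ] [0.033 0.033 0.018]
[474. 213.] [463 202  24  24 422] [ 0.6094 -0.1643  0.1473] [ 0.6119 -0.1666  0.1391] [0.036 0.035 0.028]
[383. 218.] [374 208  19  20 274] [ 0.5878 -0.0111  0.1439] [ 0.5902 -0.0122  0.1379] [0.029 0.03  0.025]
[289. 251.] [278 241  22  22 369] [0.5158 0.1408 0.1402] [0.517  0.1416 0.1347] [0.035 0.035 0.019]
[185. 257.] [176 249  20  18 268] [0.4897 0.312  0.1363] [0.4903 0.3135 0.1333] [0.029 0.03  0.017]
[432. 260.] [422 249  22  22 342] [ 0.5238 -0.098   0.1458] [ 0.5258 -0.0996  0.1377] [0.033 0.034 0.025]
```

View pics/top.png

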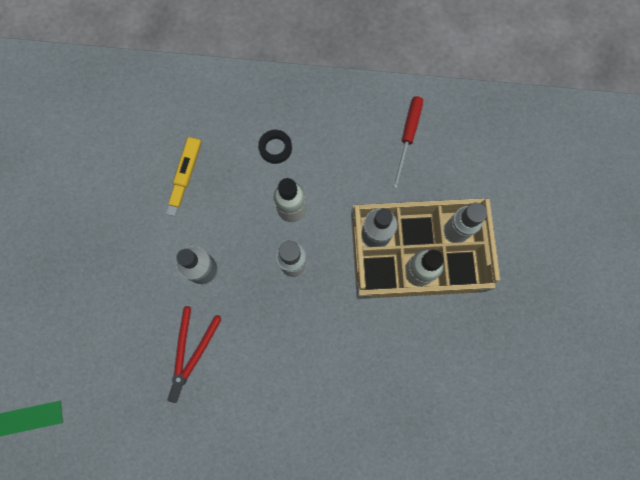

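View pics/side.png

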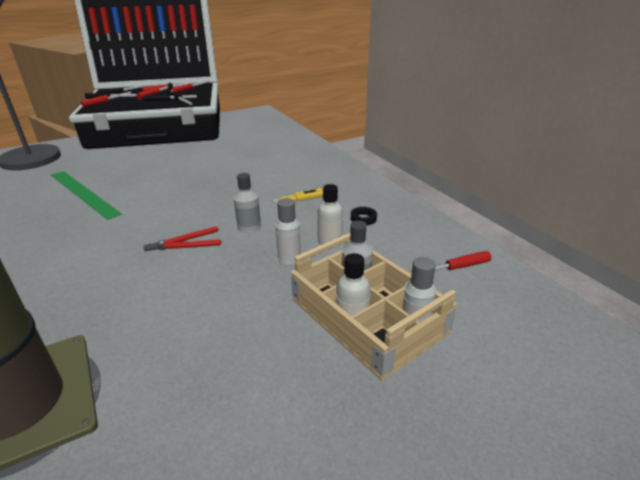

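The top view shows the bench containers at cap pixels bottle (287,187), spray (289,251) and tin (185,257). The crate spans (355-497, 200-297), with empty cells at about (379,272), (418,230) and (462,268). The side view confirms they stand upright and the tools are clear of them. Next I'll get refined centres and the crate pose.

Run:
```python
from h import *
d=np.load("top.npy");X=cloud("top",d)
def fit(X,u,v,w=22):
    s=X[v-w:v+w,u-w:u+w].reshape(-1,3);z=s[:,2];t=np.percentile(z[z<.2],99)
    q=s[abs(z-t)<.006];(c,rad)=cv2.minEnclosingCircle(q[:,:2].astype(np.float32));return np.r_[c,t].round(4),round(rad*2,4),len(q)
for n,u,v in [("bottle",287,187),("spray",289,251),("tin",185,257),("tin2",383,218),("spray2",474,213),("bottle2",432,260)]: print(n,fit(X,u,v))
# top rims of crate
for lo,hi in [(.060,.082),(.09,.112)]:
    m=((X[...,2]>lo)&(X[...,2]<hi));m[:, :345]=0;m[:190]=0;m[305:]=0
    q=X[m][:,:2].astype(np.float32);print(len(q),cv2.minAreaRect(q))
c=[]
for u,v in [(379,272),(418,230),(462,268)]:
    print("liner",X[v-3:v+4,u-3:u+4].reshape(-1,3).mean(0).round(4))
# bench z
print(X[400,300].round(4),X[150,350].round(4),X[330,430].round(4))
print(camera_model("top")["view"])
p=cv2.imread("pics/top.png")
cv2.imwrite("pics/crop.png",cv2.resize(p[190:310,345:505],None,fx=5,fy=5,interpolation=cv2.INTER_CUBIC))
```

```text
bottle (array([0.6296, 0.1571, 0.1405]), 0.0325, 257)
spray (array([0.5173, 0.1415, 0.1429]), 0.0358, 338)
tin (array([0.4909, 0.3134, 0.1385]), 0.0304, 245)
tin2 (array([ 0.5902, -0.0119,  0.1462]), 0.0304, 235)
spray2 (array([ 0.6121, -0.1665,  0.1503]), 0.0364, 337)
bottle2 (array([ 0.5255, -0.0993,  0.1483]), 0.0325, 281)
3072 ((0.5636972188949585, -0.09321382641792297), (0.1680225431919098, 0.24446827173233032), 8.680107116699219)
2161 ((0.5637409090995789, -0.09387770295143127), (0.14865638315677643, 0.24467991292476654), 8.589664459228516)
liner [ 0.5172 -0.0247  0.0068]
liner [ 0.6069 -0.0946  0.0071]
liner [ 0.5402 -0.1828  0.0069]
[0.2695 0.1015 0.0022] [ 0.7631  0.0513 -0.0008] [ 0.4176 -0.1286  0.0007]
[[ 0.09475858 -0.99549003  0.00451819  0.03204714]
 [-0.97011198 -0.09335946 -0.22397938  0.57462027]
 [ 0.22339105  0.01684082 -0.97458341  0.88713658]
 [ 0.          0.          0.          1.        ]]
```

View pics/crop.png

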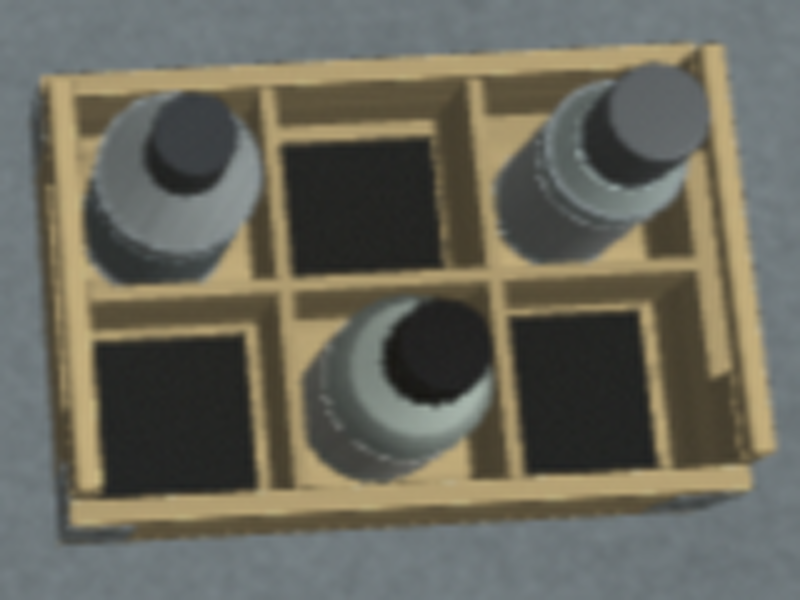

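The crate fit gives 168 x 244 mm, which matches the stated size. Its centre is (.5637,-.0935) and its yaw +8.6°, and the computed cell5 centre agrees with tin_2. The empty cells are cell2 (.514,-.023), cell4 (.602,-.088) and cell0 (.537,-.175).

```bash
python3 -m inch '1 0 0 0 0 0 0.0877; 1 0 0 0 0 0 0.0877; 1 0 0 0 0 0 0.0877; 1 .036 -.02 0 0 0 0; 1 .036 -.02 0 0 0 0; 1 .036 -.02 0 0 0 0; 1 .036 -.02 0 0 0 0; 1 .036 -.02 0 0 0 0; 1 .036 -.02 0 0 0 0; 1 .036 -.02 0 0 0 0; 1 .036 -.02 0 0 0 0; 1 .036 -.02 0 0 0 0; 1 .036 -.02 0 0 0 0; 1 0 -.04 0 0 0 0; 1 0 -.04 0 0 0 0; 1 0 -.04 0 0 0 0'
python3 -m inch '1 0 -.04 0 0 0 0; 1 0 -.04 0 0 0 0; 1 0 -.04 0 0 0 0; 1 0 -.04 0 0 0 0; 1 0 -.04 0 0 0 0; 1 0 -.04 0 0 0 0; 1 0 -.04 0 0 0 0; 1 0 -.04 0 0 0 0; 1 0 -.04 0 0 0 0; 1 0 0 0 0 0 0; 1 0 0 0 0 0 0'
```

```text
clock: 1.43
tool_pos: [0.5226, -0.2816, 0.2489]
eef_rot: [1.0, 0.0, -0.0, -0.0]
contact_force: [1.1, -0.3, -0.6]
opening: 1.002
finger_force: 0.0
clock: 2.35
tool_pos: [0.5221, 0.0798, 0.2494]
eef_rot: [1.0, 0.003, -0.0, -0.001]
contact_force: [-0.3, -0.5, 1.2]
opening: 1.0
finger_force: 0.0
```

```bash
python3 -m inch '1 -.005 -.031 0 0 0 0; 1 0 -.031 0 0 0 0; 1 0 0 .033 0 0 0; 1 0 0 .04 0 0 0; 1 0 0 .035 0 0 0; 1 0 0 .025 0 0 0; 1 0 0 0 0 0 0; 1 0 0 0 0 0 0; -1 0 0 0 0 0 0; -1 0 0 0 0 0 0; -1 0 0 0 0 0 0; -1 0 0 0 0 0 0; -1 0 0 0 0 0 0; -1 0 0 0 0 0 0; -1 0 0 0 0 0 0; -1 0 0 0 0 0 0' 30
```

```text
clock: 3.68
tool_pos: [0.5176, 0.1384, 0.1168]
eef_rot: [1.0, -0.0, 0.0, 0.0]
contact_force: [0.1, 0.4, 1.2]
opening: 0.418
finger_force: 0.4
```

```bash
python3 -m inch '-1 0 0 0 0 0 0; -1 0 0 0 0 0 0; -1 0 0 0 0 0 0; -1 0 0 0 0 0 0'
python3 -m inch '-1 0 0 -.01 0 0 0; -1 0 0 -.02 0 0 0; -1 0 0 0 0 0 0'
```

```text
clock: 4.02
tool_pos: [0.5177, 0.1386, 0.1168]
eef_rot: [1.0, -0.0, 0.0, -0.0]
contact_force: [0.3, 0.6, 1.8]
opening: 0.399
finger_force: 30.0
clock: 4.27
tool_pos: [0.519, 0.1384, 0.1493]
eef_rot: [1.0, -0.0, 0.002, -0.0]
contact_force: [1.2, -0.5, -2.0]
opening: 0.402
finger_force: 30.0
```

```bash
python3 -m inch '-1 0 0 -.03 0 0 0; -1 0 0 -.038 0 0 0; -1 0 0 -.038 0 0 0; -1 0 0 -.03 0 0 0; -1 .002 .02 0 0 0 0; -1 .002 .03 0 0 0 0; -1 .002 .035 0 0 0 0; -1 .002 .035 0 0 0 0; -1 .002 .035 0 0 0 0; -1 .002 .035 0 0 0 0; -1 .002 .035 0 0 0 0; -1 .002 .034 0 0 0 0; -1 .002 .03 0 0 0 0; -1 0 .02 0 0 0 0; -1 0 .005 0 0 0 0; -1 0 0 0 0 0 0; -1 0 0 0 0 0 0; -1 0 0 0 0 0 0'
```

```text
clock: 5.77
tool_pos: [0.5356, -0.1732, 0.2825]
eef_rot: [1.0, 0.001, -0.0, -0.001]
contact_force: [0.5, 0.2, -1.9]
opening: 0.402
finger_force: 30.0
```

```bash
python3 -m inch '-1 .0015 .002 .015 0 0 0; -1 0 0 .03 0 0 0; -1 0 0 .035 0 0 0; -1 0 0 .035 0 0 0; -1 0 0 .025 0 0 0; -1 0 0 .01 0 0 0; -1 0 0 .003 0 0 0; -1 0 0 0 0 0 0; -1 0 0 0 0 0 0'
```

```text
clock: 6.52
tool_pos: [0.5383, -0.1774, 0.1312]
eef_rot: [1.0, 0.0, 0.001, 0.0]
contact_force: [0.9, -0.1, -1.0]
opening: 0.401
finger_force: 30.0
```

```bash
python3 -m inch '-1 -.001 0 .003 0 0 0; -1 0 0 .002 0 0 0; -1 0 0 .001 0 0 0; -1 0 0 .001 0 0 0; -1 0 0 0 0 0 0'
```

```text
clock: 6.93
tool_pos: [0.5371, -0.1778, 0.1247]
eef_rot: [1.0, -0.0, 0.002, 0.0]
contact_force: [-1.8, 1.2, 11.1]
opening: 0.4
finger_force: 30.0
```

```bash
python3 -m inch '.2 0 0 0 0 0 0; .2 0 0 0 0 0 0; .2 0 0 0 0 0 0; .2 0 0 0 0 0 0; .2 0 0 0 0 0 0; .2 0 0 -.02 0 0 0; .2 0 0 -.035 0 0 0; .2 0 0 -.035 0 0 0; .2 0 0 -.025 0 0 0'
python3 -m inch '1 .01 -.03 0 0 0 0; 1 .012 -.038 0 0 0 0; 1 .012 -.038 0 0 0 0; 1 .012 -.038 0 0 0 0; 1 .012 -.038 0 0 0 0; 1 .012 -.038 0 0 0 0; 1 .012 -.038 0 0 0 0; 1 .01 -.038 0 0 0 0; 1 0 -.035 0 0 0 0; 1 0 0 0 0 0 0; 1 0 0 0 0 0 0'
python3 - <<'E'
from h import *
p,d=snapshot("side");cv2.imwrite("pics/side2.png",p[...,::-1])
E
```

```text
clock: 7.68
tool_pos: [0.5366, -0.1779, 0.2401]
eef_rot: [1.0, -0.0, 0.001, 0.0]
contact_force: [0.1, 0.4, 0.3]
opening: 0.602
finger_force: 0.0
clock: 8.6
tool_pos: [0.6273, 0.157, 0.237]
eef_rot: [1.0, 0.003, -0.001, -0.001]
contact_force: [-0.2, -0.5, 0.8]
opening: 1.003
finger_force: 0.0
```

View pics/side2.png

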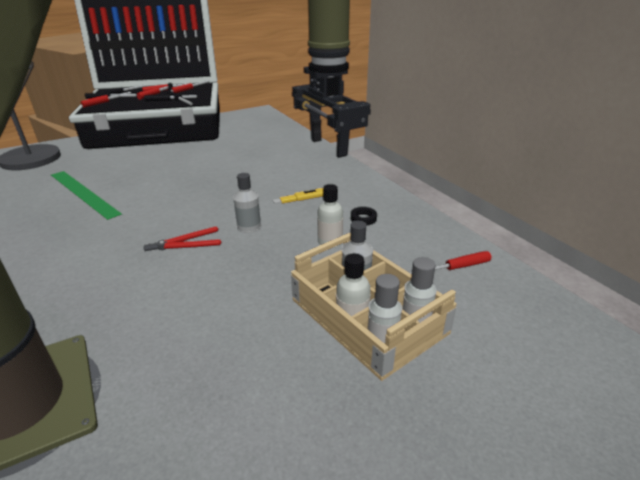

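The spray stands upright in its cell, with its cap at about (387,290). The gripper hovers over the bottle at (330,195), so I'll grasp that next.

```bash
python3 -m inch '1 .002 0 .02 0 0 0; 1 0 0 .035 0 0 0; 1 0 0 .035 0 0 0; 1 0 0 .028 0 0 0; 1 0 0 0 0 0 0; -1 0 0 0 0 0 0; -1 0 0 0 0 0 0; -1 0 0 0 0 0 0; -1 0 0 0 0 0 0; -1 0 0 0 0 0 0; -1 0 0 0 0 0 0; -1 0 0 0 0 0 0; -1 0 0 0 0 0 0; -1 0 0 0 0 0 0; -1 0 0 0 0 0 0; -1 0 0 0 0 0 0; -1 0 0 0 0 0 0; -1 0 0 0 0 0 0; -1 0 0 0 0 0 0' 30
```

```text
clock: 10.23
tool_pos: [0.6303, 0.1538, 0.1199]
eef_rot: [1.0, -0.0, 0.0, -0.0]
contact_force: [0.2, 1.9, 2.2]
opening: 0.357
finger_force: 30.0
```

```bash
python3 -m inch '-1 0 0 -.015 0 0 0; -1 0 0 -.035 0 0 0; -1 0 0 -.038 0 0 0; -1 0 0 -.04 0 0 0; -1 0 0 -.035 0 0 0; -1 -.003 .015 -.008 0 0 0; -1 -.004 .03 0 0 0 0; -1 -.004 .035 0 0 0 0; -1 -.004 .035 0 0 0 0; -1 -.004 .035 0 0 0 0; -1 -.004 .035 0 0 0 0; -1 -.004 .03 0 0 0 0; -1 -.001 .018 0 0 0 0; -1 0 .008 0 0 0 0; -1 0 0 0 0 0 0; -1 0 0 0 0 0 0; -1 0 0 0 0 0 0'
```

```text
clock: 11.65
tool_pos: [0.602, -0.0851, 0.2901]
eef_rot: [1.0, 0.001, -0.0, -0.001]
contact_force: [0.1, 0.3, -2.8]
opening: 0.353
finger_force: 30.0
```

```bash
python3 -m inch '-1 0 .002 .015 0 0 0; -1 0 0 .03 0 0 0; -1 0 0 .035 0 0 0; -1 0 0 .035 0 0 0; -1 0 0 .025 0 0 0; -1 0 0 .012 0 0 0; -1 0 0 .004 0 0 0; -1 0 0 .002 0 0 0; -1 0 0 .001 0 0 0; -1 0 0 0 0 0 0'
```

```text
clock: 12.48
tool_pos: [0.6033, -0.0896, 0.1332]
eef_rot: [1.0, 0.0, 0.002, 0.0]
contact_force: [0.1, 0.0, -2.6]
opening: 0.353
finger_force: 30.0
```

```bash
python3 -m inch '-1 -.001 -.001 .002 0 0 0; -1 0 0 .002 0 0 0; -1 0 0 .001 0 0 0; -1 0 0 .001 0 0 0; -1 0 0 0 0 0 0'
```

```text
clock: 12.9
tool_pos: [0.6024, -0.0884, 0.1278]
eef_rot: [1.0, -0.0, 0.002, -0.0]
contact_force: [-1.5, 0.9, 8.6]
opening: 0.357
finger_force: 29.9
```

```bash
python3 -m inch '.15 0 0 0 0 0 0; .15 0 0 0 0 0 0; .15 0 0 0 0 0 0; .15 0 0 0 0 0 0; .15 0 0 0 0 0 0; .15 0 0 -.02 0 0 0; .15 0 0 -.035 0 0 0; .15 0 0 -.035 0 0 0; .15 0 0 -.025 0 0 0'
python3 -m inch '1 -.009 -.03 0 0 0 0; 1 -.01 -.038 0 0 0 0; 1 -.01 -.038 0 0 0 0; 1 -.01 -.038 0 0 0 0; 1 -.01 -.038 0 0 0 0; 1 -.01 -.038 0 0 0 0; 1 -.01 -.038 0 0 0 0; 1 -.01 -.038 0 0 0 0; 1 -.01 -.038 0 0 0 0; 1 -.011 -.038 0 0 0 0; 1 -.011 -.03 0 0 0 0; 1 0 0 0 0 0 0; 1 0 0 0 0 0 0'
python3 - <<'E'
from h import *
p,d=snapshot("side");cv2.imwrite("pics/side3.png",p[...,::-1])
E
```

```text
clock: 13.65
tool_pos: [0.6018, -0.0889, 0.2433]
eef_rot: [1.0, -0.0, 0.001, 0.0]
contact_force: [-0.1, -0.7, 0.3]
opening: 0.572
finger_force: 0.0
clock: 14.73
tool_pos: [0.4887, 0.3158, 0.2404]
eef_rot: [1.0, 0.002, -0.0, -0.0]
contact_force: [-0.2, -0.6, 0.6]
opening: 1.001
finger_force: 0.0
```

View pics/side3.png

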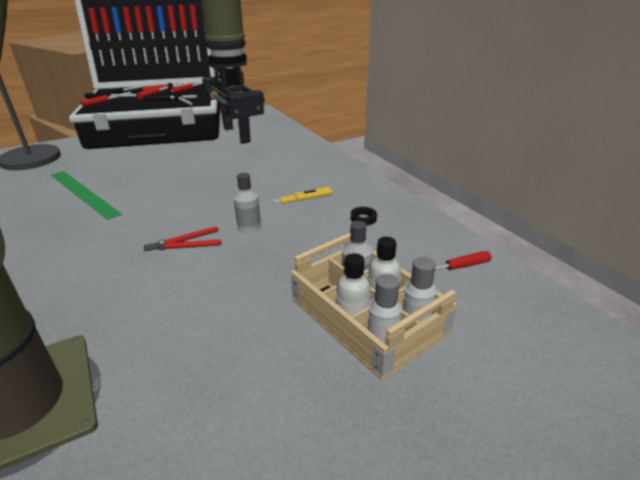

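The bottle stands in its cell with its cap at (386,248). The tin, cap at (244,181), is the last one, and the gripper is above it.

```bash
python3 -m inch '1 .001 0 .02 0 0 0; 1 0 0 .035 0 0 0; 1 0 0 .037 0 0 0; 1 0 0 .028 0 0 0; 1 0 0 0 0 0 0; -1 0 0 0 0 0 0; -1 0 0 0 0 0 0; -1 0 0 0 0 0 0; -1 0 0 0 0 0 0; -1 0 0 0 0 0 0; -1 0 0 0 0 0 0; -1 0 0 0 0 0 0; -1 0 0 0 0 0 0; -1 0 0 0 0 0 0; -1 0 0 0 0 0 0; -1 0 0 0 0 0 0; -1 0 0 0 0 0 0; -1 0 0 0 0 0 0; -1 0 0 0 0 0 0' 30
```

```text
clock: 16.37
tool_pos: [0.4912, 0.313, 0.1207]
eef_rot: [1.0, -0.0, 0.0, 0.0]
contact_force: [-0.1, -2.1, 2.2]
opening: 0.332
finger_force: 30.0
```

```bash
python3 -m inch '-1 0 0 -.015 0 0 0; -1 0 0 -.035 0 0 0; -1 0 0 -.038 0 0 0; -1 0 0 -.04 0 0 0; -1 0 0 -.035 0 0 0; -1 .001 .015 -.008 0 0 0; -1 .002 .03 0 0 0 0; -1 .003 .035 0 0 0 0; -1 .003 .035 0 0 0 0; -1 .003 .035 0 0 0 0; -1 .003 .035 0 0 0 0; -1 .003 .035 0 0 0 0; -1 .003 .035 0 0 0 0; -1 .002 .035 0 0 0 0; -1 0 .028 0 0 0 0; -1 0 .015 0 0 0 0; -1 0 .004 0 0 0 0; -1 0 0 0 0 0 0; -1 0 0 0 0 0 0; -1 0 0 0 0 0 0'
```

```text
clock: 18.03
tool_pos: [0.5139, -0.0215, 0.2913]
eef_rot: [1.0, 0.001, -0.0, -0.001]
contact_force: [0.1, 0.7, -3.4]
opening: 0.327
finger_force: 30.0
```

Floor contact should come at TCP z = .1287.

```bash
python3 -m inch '-1 0 .001 .015 0 0 0; -1 0 0 .03 0 0 0; -1 0 0 .035 0 0 0; -1 0 0 .035 0 0 0; -1 0 0 .025 0 0 0; -1 0 0 .012 0 0 0; -1 0 0 .004 0 0 0; -1 0 0 .002 0 0 0; -1 0 0 .001 0 0 0; -1 0 0 0 0 0 0'
python3 -m inch '-1 0 -.001 .002 0 0 0; -1 0 0 .002 0 0 0; -1 0 0 .001 0 0 0; -1 0 0 0 0 0 0'
```

```text
clock: 18.87
tool_pos: [0.5149, -0.0241, 0.1335]
eef_rot: [1.0, 0.0, 0.001, -0.0]
contact_force: [0.4, -0.6, -3.5]
opening: 0.333
finger_force: 30.0
clock: 19.2
tool_pos: [0.5149, -0.0238, 0.1286]
eef_rot: [1.0, -0.0, 0.001, 0.0]
contact_force: [-0.3, -0.0, 3.8]
opening: 0.334
finger_force: 30.0
```

```bash
python3 -m inch '.15 0 0 0 0 0 0; .15 0 0 0 0 0 0; .15 0 0 0 0 0 0; .15 0 0 0 0 0 0; .15 0 0 0 0 0 0; .15 0 0 -.02 0 0 0; .15 0 0 -.035 0 0 0; .15 0 0 -.035 0 0 0; .15 0 0 -.035 0 0 0; .15 0 -.035 0 0 0 0; .15 0 -.04 0 0 0 0; .15 0 -.04 0 0 0 0; .15 0 -.04 0 0 0 0; .15 0 -.04 0 0 0 0; .15 0 -.04 0 0 0 0; .15 0 -.04 0 0 0 0; .15 0 0 0 0 0 0; .15 0 0 0 0 0 0'
python3 - <<'E'
from h import *
p,d=snapshot("top");cv2.imwrite("pics/top2.png",p[...,::-1]);X=cloud("top",d)
m=((X[...,2]>.125)&(X[...,2]<.165)&(d>0)).astype(np.uint8)
n,l,st,c=cv2.connectedComponentsWithStats(m)
a=np.radians(8.6);R=np.array([[np.cos(a),np.sin(a)],[-np.sin(a),np.cos(a)]])
for i in range(1,n):
    if st[i,4]>40:
        q=X[l==i];t=np.percentile(q[:,2],99);q=q[abs(q[:,2]-t)<.006]
        cc,_=cv2.minEnclosingCircle(q[:,:2].astype(np.float32));print(c[i].round(),(R@(np.array(cc)-[.5637,-.0935])).round(4),t.round(4))
E
```

```text
clock: 20.7
tool_pos: [0.5131, 0.2547, 0.2522]
eef_rot: [1.0, 0.003, -0.0, -0.001]
contact_force: [0.4, -0.9, -0.4]
opening: 0.576
finger_force: 0.0
[474. 213.] [ 0.0366 -0.0798] 0.1516
[426. 215.] [0.0381 0.0037] 0.1491
[383. 218.] [0.0385 0.077 ] 0.1472
[477. 258.] [-0.0397 -0.0756] 0.1517
[432. 260.] [-0.0391 -0.0005] 0.1491
[386. 262.] [-0.0382  0.0778] 0.1474
```

View pics/top2.png

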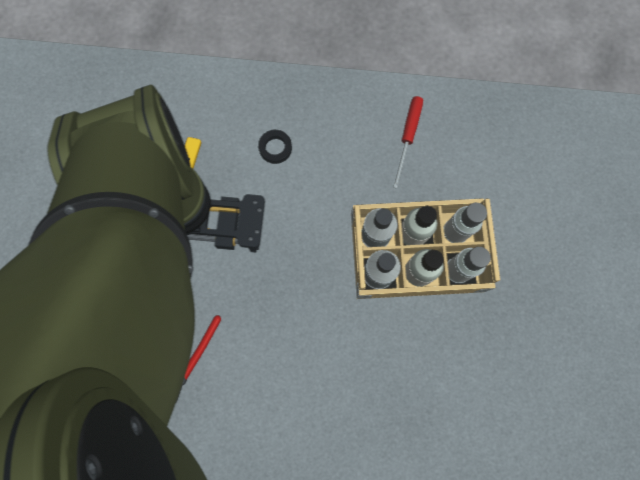

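All six caps show in the crate (pixels 383–477, 213–262), each within 4 mm of its cell centre and at the right height. The arm is clear of everything.

```bash
python3 -c "
from plant import r; print(r.finish_job())"
```

```text
the job is handed in; nothing more can be done
None
```

The job is handed in: the bottle, spray can and tin now stand upright in the three empty cells, all six containers measured within 4 mm of their cell centres, and the arm never went near the tools or the tape (20.7 s on the clock at the last move).

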